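Shut, lock and start the spool sealer

ROBOT

A 6-joint arm with a two-finger parallel gripper is mounted at the origin on the work surface. World frame = base frame: x ahead of the robot, y to its left, z up, the work surface at z = 0. Lengths are in m, angles in rad, forces in N, time in s.
With the tool pointing down it reaches from about 0.35 to 0.775 m from the base axis. Payload 5.5 kg.
Tool frame: the origin (TCP) lies midway between the tips of the shut fingers; the grasp point (between the pads) lies env.tcp_to_grasp behind it (env.tcp_to_grasp is the distance from the TCP to the grasp point, in m); x points along the fingers, y is the direction in which the jaws open and shut, and the axes are right-handed (so a half turn about x gives the same grasp; the last joint's range is limited). The gripper opens to 85 mm and grips with 20 to 120 N. Pads are 22 mm wide; open, the fingers measure 114 mm over their backs; the gripper's body (76 mm by 85 mm) begins 54 mm behind the grasp point. The pads swing forward as they close: fully open they stand 13 mm farther back than shut.
Start: joints at [1.074, 0.313, 0.046, 1.304, 0, 1.431], TCP at [0.201, 0.539, 0.231] pointing down, gripper open.
Joint ranges: [-2.76, 2.76], [-0.86, 1.69], [-1.03, 1.26], [-2.2, 2.34], [-1.47, 1.5], [-3.14, 3.14]. Speed limits (rad/s): [2.57, 2.57, 3.14, 3.14, 3.14, 3.14].

INTERFACE

Orientations are given as a unit quaternion [w, x, y, z].
In Python, from station import env, kinematics, monitor, viewer gives the robot as it stands. The module is installed in compiled form; this text tells all that it offers. Calls block until the motion is done:
- env.move_to(position, orientation): joint-space move of the TCP to a pose.
- env.move_l(position, ori=None, vel=0.15, until_force=None): straight line of the TCP; ori=None keeps the orientation; vel is the mean speed in m/s. With until_force (N) it stops when the force on the tool has changed by that much, and returns True; else False.
- env.movej(angles): joint-space move.
- env.command_gripper(opening): opening from 0.0 (shut) to 1.0 (fully open); the grip force is fixed at half the most; returns when the fingers have stopped.
- env.pause(seconds).
- kinematics.solve_ik(position, orientation): joint angles nearest the present ones, or None.
- monitor.state(): the state.
- viewer.snapshot(name): name is "side" or "top"; returns the picture (420x560x3 uint8, red, green, blue); there is no depth.
- viewer.camera_info(name): a dict with "camera_matrix" (3x3 intrinsics, pixels), "eye" and "rotation" of the camera in the world. Camera axes: x right, y down, z forward; pixel columns grow to the right and rows downward; lengths in m; the calibration is good to about 2 mm. A picture is of the moment at which its call begins. camera_info takes no time and is no camera call.
A pose or a line that the arm cannot do raises env.IKError and nothing moves.
- env.close_job(): hands the job in, once; it reports no verdict.
The state is a dict: "clock": time; "q": joint angles; "joint_velocities": joint speeds; "tau": joint torques, N m; "tool_pos": TCP position; "eef_rot": TCP orientation; "wrist_force": force on the tool from outside, world axes, zero at the start; "torque": the same for the moment, N m; "grip_width": opening from 0.0 (shut) to 1.0 (fully open).
Only numpy, scipy, OpenCV 4.12 (cv2) and the standard library are available. Lean on these libraries where they do the work, as an engineer would, in place of code of your own. Each camera call takes 0.05 s, during which the arm holds its last target.

TASK

Start the bench-top sealer on the spool that is already in it: push its raised blue lid gently down until it lies fully shut, then push the orange catch all the way across so that its tongue covers the lid's steel tab, and then press the green button on the grey control box fully in and let it come back up. Work with the fingertips only, pushing and pressing: the lid must not be swung wide open, the red button stays unpressed, and the spools, the tape roll, the wrench and everything else stay where they are.

Things in the scene. Friction and masses are not known exactly. Their poses are not given: they have to be found in the camera images.
- sealer: White bench-top sealing machine, an open-topped chamber 260 (x) x 280 (y) x 100 mm high with a blue lid, fixed to the bench; its place and yaw vary. Origin: on the bench (underside), x axis level from its front (robot side) to its back, where the lid's hinge is; y to its left seen from the front; z up. In this frame the body spans x -135..125 mm, y -140..140 mm. The front ledge, x -135..-85 mm, is flat, its top 100 mm above the bench; it carries the orange catch.
- lid (a joint): Angle of the lid in rad: 0 = shut and flat on the chamber, grows as it opens; it starts raised at 0.65 to 1.05 and its hinge stop is at 1.35. The hinge is stiff: the lid stays where it is left, and a few newtons (up to about 6) on its upper face near the free edge push it down. The hinge axis is the sealer's y axis through (100, 0, 101) mm in the sealer's frame.
- lid_edge (a point): Middle of the lid's free (front) edge, on its upper (outer) face. The lid is a blue frame with a clear window, 200 mm from hinge to free edge, 260 mm wide, 14 mm thick (its underside is level with the hinge axis; the upper face of the shut lid is 115 mm above the bench). x axis: along the lid from free edge to hinge; z: out of the upper face. A steel tab 40 mm wide and 8 mm thick sticks out 25 mm from the middle of the free edge.
- catch (a joint): Travel of the orange catch in m: starts at 0 to 0.008 (tongue clear of the tab); 0.045 = all the way across, against its stop. It slides along the sealer's +y axis on the front ledge, with about 2.5 N of friction, and stays where it is left.
- catch_top (a point): Top middle of the catch's upright block, 145 mm above the bench. The block is orange, 22 (x) x 18 (y) x 44 mm tall, standing on the front ledge at sealer x = -118 mm; it is at sealer y = -78 mm at travel 0 and -33 mm at full travel. Its thin flat tongue (18 mm wide, 118 mm above the bench) points to +y. Push the block's -y face; the ledge is free on that side for 50 mm and more.
- control_box: Grey fixed box 90 (x) x 170 (y) x 50 mm high, with two push buttons on top: green (start) at its own +y end, red (stop) at its -y end, both 42 mm from the middle. It stands on the left or on the right of the sealer (a grey tape dispenser stands on the other side). Origin: centre of its underside.
- start_top (a point): Centre of the top face of the green start button (32 mm across), 72 mm above the bench; it is pressed straight down.
- start (a joint): Travel of the green button in m: 0 = up, 0.006 = fully in (5 N); it springs back.
- stop (a joint): Travel of the red stop button in m: 0 = up. It must stay up.
- dispenser: Grey tape dispenser 75 x 170 mm, 100 mm high, heavy and fixed, on the side of the sealer away from the control box. Origin: centre of its underside.
- spool_in: Small wire spool, black flanges 100 mm across, 44 mm high, copper-coloured wire, loose, lying flat in the sealer's chamber well below the shut lid. Origin: centre of its underside.
- spool_a: Like spool_in but with brass-coloured wire, loose, lying flat on the bench left of the sealer. Origin: centre of its underside.
- spool_b: Like spool_in, loose, lying flat on the bench right of the sealer. Origin: centre of its underside.
- tape: Loose roll of tan tape lying flat, 90 mm across, 48 mm high, on the bench between the robot and the sealer. Origin: centre of its underside.
- wrench: Loose steel wrench lying flat on the bench between the robot and the sealer, about 170 mm long. Origin: on the bench under it.

How it is judged:
By the outcome, as a careful person would: the job done as asked, in the order asked, and still so for the second after the job is handed in, with the robot touching nothing.
It also fails if it takes over 53 s, if anything falls off the work surface, if the arm or the gripper's body presses on something with over 40 N, if the wrist force passes 120 N, or if a joint passes its speed limit or range.

## Working session

There is one attempt and no reset: what is moved stays moved. The work goes in short steps, each a Python script; the robot and the scene stay as the last script left them, time stands still between calls to the robot, and variables do not carry over. Pictures are saved under pics/ and viewed, and the job is handed in when it is done.

```bash
mkdir -p pics; python3 - <<'E'
from station import env, kinematics, monitor, viewer
import cv2,numpy as np
np.set_printoptions(precision=4,suppress=True)
for n in("side","top"):
    cv2.imwrite(f"pics/{n}0.png",viewer.snapshot(n)[:,:,::-1]); print(viewer.camera_info(n))
s=monitor.state();print(s,env.tcp_to_grasp)
E
```

```text
{'camera_matrix': array([[380.9149,   0.    , 278.4967],
       [  0.    , 380.9149, 212.5604],
       [  0.    ,   0.    ,   1.    ]]), 'eye': array([ 0.054 , -0.486 ,  0.7306]), 'rotation': array([-0.3685,  0.8432, -0.3593,  0.1552])}
{'camera_matrix': array([[436.23  ,   0.    , 281.7294],
       [  0.    , 436.23  , 209.0304],
       [  0.    ,   0.    ,   1.    ]]), 'eye': array([ 0.2665, -0.0015,  1.2122]), 'rotation': array([ 0.0798, -0.6628,  0.7397, -0.0843])}
{'clock': 0.1, 'q': array([ 1.0744,  0.314 ,  0.0451,  1.3036, -0.    ,  1.4312]), 'joint_velocities': array([-0.0005, -0.0014,  0.0033,  0.0011, -0.0003,  0.0005]), 'tau': array([  0.0039, -48.1724,  29.9244,   0.0127,  -0.0001,   0.    ]), 'tool_pos': array([0.2006, 0.5384, 0.2305]), 'eef_rot': array([ 0.6957,  0.1249,  0.6961, -0.126 ]), 'wrist_force': array([ 0.5818, -0.2544, -0.2477]), 'torque': array([0.0148, 0.0188, 0.011 ]), 'grip_width': 0.9998044725445882} 0.0187
```

View pics/side0.png

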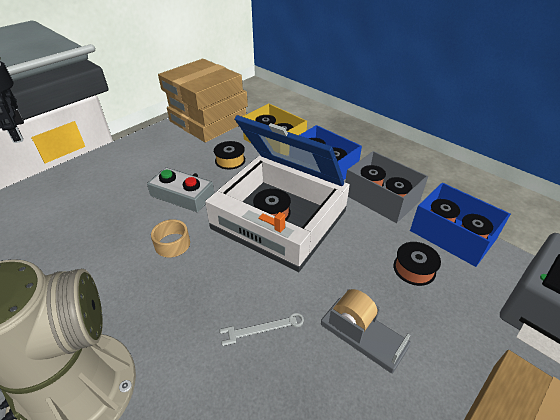

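View pics/top0.png

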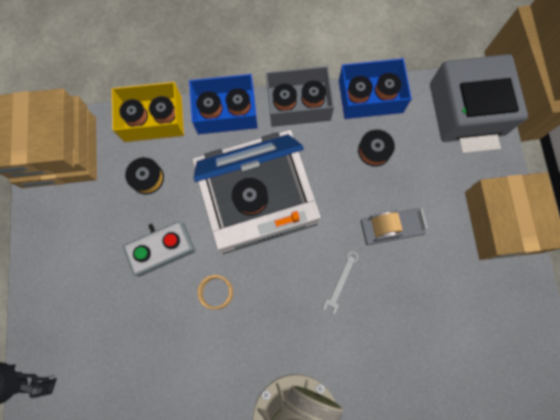

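The side view shows the raised blue lid, with its tab near (277,129), the orange catch at about (281,222), and the green button at (167,175). In the top view the green button is at (141,253), the catch at (293,217), and the red button at (171,240). I'll enlarge crops to get exact pixel positions.

```bash
python3 - <<'E'
import cv2
def crop(n,x0,y0,x1,y1,o,f):
    im=cv2.imread(f"pics/{n}.png")[y0:y1,x0:x1]; im=cv2.resize(im,None,fx=f,fy=f,interpolation=cv2.INTER_CUBIC)
    for x in range((x0+19)//20*20,x1,20): cv2.putText(im,str(x),((x-x0)*f,10),0,.35,(0,255,255),1);im[:14:1,(x-x0)*f]=255;cv2.line(im,((x-x0)*f,0),((x-x0)*f,im.shape[0]),(200,200,200),1) if x%20==0 else 0
    for y in range((y0+19)//20*20,y1,20): cv2.putText(im,str(y),(0,(y-y0)*f),0,.35,(0,255,255),1);cv2.line(im,(0,(y-y0)*f),(im.shape[1],(y-y0)*f),(200,200,200),1)
    cv2.imwrite(f"pics/{o}.png",im)
crop("side0",140,100,360,280,"s1",3); crop("side0",200,105,360,225,"s1b",5);crop("top0",115,125,325,275,"t1",3)
E
```

```text
(no output)
```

View pics/s1.png

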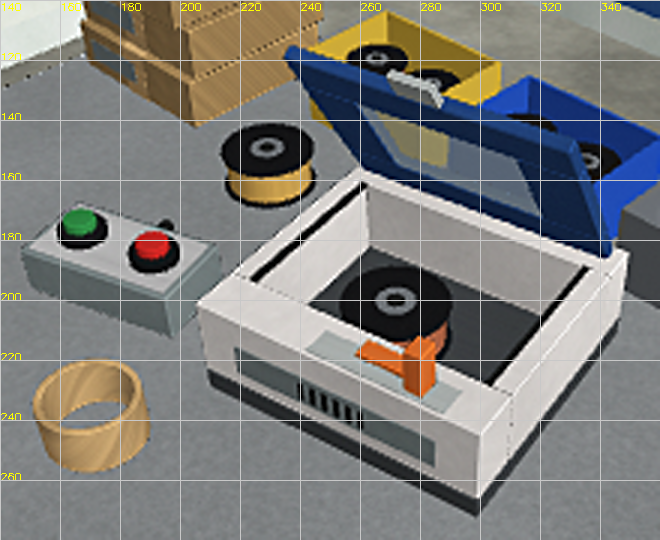

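View pics/t1.png

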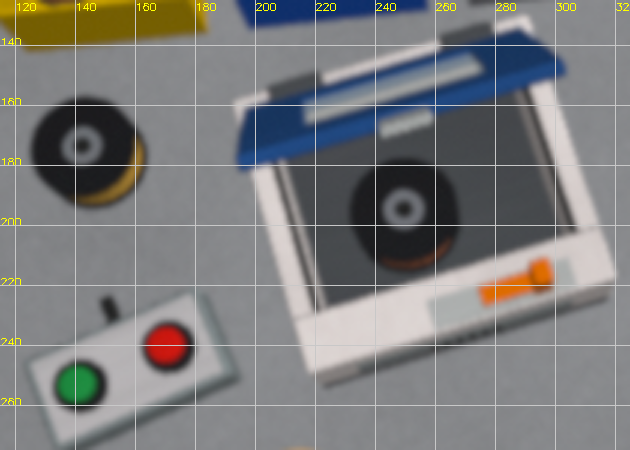

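```bash
cat > h.py <<'E'
import numpy as np,cv2
from scipy.spatial.transform import Rotation as R
from scipy.optimize import least_squares
from station import env, kinematics, monitor, viewer
np.set_printoptions(precision=4,suppress=True)
def cam(n):
    c=viewer.camera_info(n); q=c["rotation"]
    M=R.from_quat([q[1],q[2],q[3],q[0]]).as_matrix()
    return c["camera_matrix"],c["eye"],M
C={n:cam(n) for n in("side","top")}
def proj(n,P):
    K,e,M=C[n]; p=M.T@(np.asarray(P)-e); p=K@p; return p[:2]/p[2]
def S2W(s,p):  # s=x,y,yaw ; p in mm
    c,n=np.cos(s[2]),np.sin(s[2]); p=np.asarray(p)/1000
    return np.array([s[0]+c*p[0]-n*p[1],s[1]+n*p[0]+c*p[1],p[2]])
def lid(th,u,y,w): # u from hinge toward free edge, w above underside
    return [100-u*np.cos(th)+w*np.sin(th),y,101+u*np.sin(th)+w*np.cos(th)]
E
python3 - <<'E'
from h import *
print(proj("top",[0,0,0]),proj("side",[0,0,0]))
ob=[("side",(-135,140,100),(206,201)),("side",(-135,-140,100),(300,244.3)),("side",(125,-140,100),(349.3,185)),
("top",(-135,140,100),(218.3,249.7)),("top",(-135,-140,100),(320.3,217)),("top",(125,140,100),(192.7,158.3)),("top",(125,-140,100),(291.7,130.7))]
lo=[("side",200,130,14,(235,116)),("side",200,-130,14,(331.7,146.7)),("side",200,130,0,(236,119)),
("top",200,130,0,(193.7,181)),("top",200,-130,0,(303.5,150))]
co=[("side",-118,-78,145,(281,213.3)),("top",-118,-78,145,(295.3,214))]
bo=[("side",42,72,(166.3,173)),("side",-42,72,(190.5,180.5)),("top",42,72,(141,252.7)),("top",-42,72,(171,239.7))]
def f(v):
    r=[]
    for n,p,u in ob: r+=list(proj(n,S2W(v[:3],p))-u)
    for n,a,y,w,u in lo: r+=list(proj(n,S2W(v[:3],lid(v[3],a,y,w)))-u)
    for n,x,y,z,u in co: r+=list(proj(n,S2W(v[:3],(x,y+v[4],z)))-u)
    for n,y,z,u in bo: r+=list(proj(n,S2W(v[5:8],(0,y,z)))-u)
    return np.array(r)
s=least_squares(f,[.55,0,.3,.85,4,.4,.35,.3],loss="soft_l1")
v=s.x; np.save("v.npy",v);print(v);print(f(v).reshape(-1,2).round(1).tolist())
print("catch",S2W(v[:3],(-118,-78+v[4],145)),"edge",S2W(v[:3],lid(v[3],200,0,14)),"green",S2W(v[5:8],(0,42,72)))
E
```

```text
[295.434  418.6379] [ 73.6724 389.8832]
[0.6028 0.0412 0.1925 1.0146 2.1439 0.4734 0.3165 0.3178]
[[-2.1, -0.2], [-0.3, 1.2], [0.4, -1.0], [-1.0, -1.1], [0.5, -0.1], [-0.8, -1.1], [-0.9, -2.3], [0.8, -1.6], [0.4, -0.3], [-3.0, 0.2], [1.3, 1.1], [1.3, -0.4], [-1.4, 2.4], [0.5, 0.2], [-0.5, 0.1], [-0.5, 0.4], [0.2, -0.4], [0.0, -0.5]]
catch [ 0.5015 -0.0559  0.145 ] edge [0.609  0.0424 0.2782] green [0.4603 0.3564 0.072 ]
```

```bash
cat >> h.py <<'E'
v=np.load("v.npy")
def ori(yaw):
    M=np.array([[0,np.sin(yaw),0],[0,0,0],[-1,0,0]],float)
    y=np.array([-np.sin(yaw),np.cos(yaw),0]); x=np.array([0,0,-1.]); z=np.cross(x,y)
    q=R.from_matrix(np.c_[x,y,z]).as_quat(); return np.array([q[3],q[0],q[1],q[2]])
def lidtcp(th,u=190,w=14): p=lid(th,u,0,w); return S2W(v[:3],(p[0]+11,0,p[2]))
E
python3 - <<'E'
from h import *
for yaw in (v[2],v[2]+np.pi):
    o=ori(yaw)
    p=lidtcp(v[3]); 
    for P in (p+[0,0,.1],p+[0,0,.06],p,lidtcp(.5),lidtcp(0),S2W(v[:3],(-120,-125,112)),S2W(v[5:8],(0,42,72))):
        q=kinematics.solve_ik(P,o); print(P,q)
E
```

```text
[0.625  0.0455 0.3698] [-0.0554  0.4444  0.5766  1.703   0.     -0.2479]
[0.625  0.0455 0.3298] [-0.0554  0.424   0.4462  1.593   0.     -0.2479]
[0.625  0.0455 0.2698] [-0.0554  0.4133  0.2842  1.4417  0.     -0.2479]
[0.5547 0.0318 0.2044] [-0.0873  0.2845 -0.0595  1.2268  0.     -0.2798]
[0.5253 0.026  0.115 ] [-0.1032  0.2844 -0.2883  0.9981  0.     -0.2957]
[ 0.5089 -0.1045  0.112 ] [-0.3571  0.2756 -0.3085  0.9867  0.     -0.5496]
[0.4603 0.3564 0.072 ] [ 0.521   0.4205 -0.2026  0.9477  0.      0.3285]
[0.625  0.0455 0.3698] [-0.0554  0.4444  0.5766  1.703   0.      2.8937]
[0.625  0.0455 0.3298] [-0.0554  0.424   0.4462  1.593   0.      2.8937]
[0.625  0.0455 0.2698] [-0.0554  0.4133  0.2842  1.4417  0.      2.8937]
[0.5547 0.0318 0.2044] [-0.0873  0.2845 -0.0595  1.2268  0.      2.8618]
[0.5253 0.026  0.115 ] [-0.1032  0.2844 -0.2883  0.9981  0.      2.8459]
[ 0.5089 -0.1045  0.112 ] [-0.3571  0.2756 -0.3085  0.9867  0.      2.592 ]
[0.4603 0.3564 0.072 ] [ 0.521   0.4205 -0.2026  0.9477  0.     -2.8131]
```

```bash
python3 - <<'E'
from h import *
o=ori(v[2]); 
env.command_gripper(0.0)
s=monitor.state(); p=s["tool_pos"].copy(); p[2]=.37
env.move_l(p,vel=.25)
a=lidtcp(v[3])+S2W([0,0,v[2]],(15,0,0)); 
env.move_to(a+[0,0,.11],o)
env.move_l(a+[0,0,.03],vel=.1,until_force=6)
s=monitor.state();print(s["clock"],s["tool_pos"],s["wrist_force"],s["grip_width"],a)
for n in("side","top"): cv2.imwrite(f"pics/{n}1.png",cv2.resize(viewer.snapshot(n)[60:280,120:400,::-1],None,fx=2.5,fy=2.5))
E
```

```text
4.8667 [0.6399 0.0485 0.3006] [0.1481 0.6044 0.4523] -0.0017584034580607228 [0.6397 0.0484 0.2698]
```

View pics/side1.png

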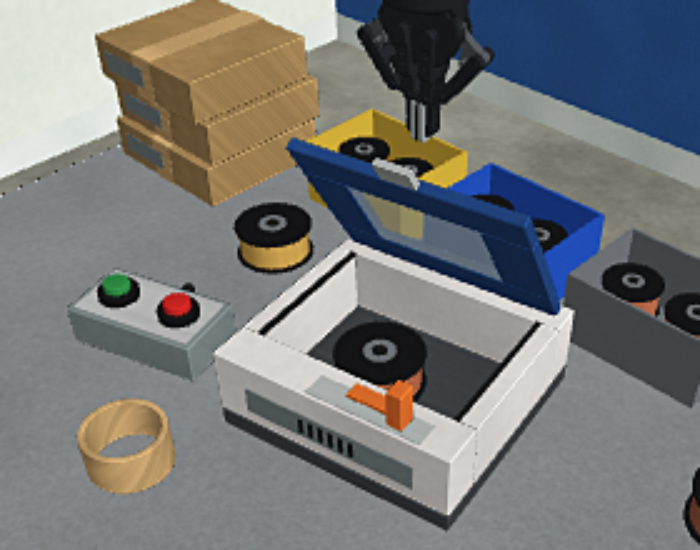

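View pics/top1.png

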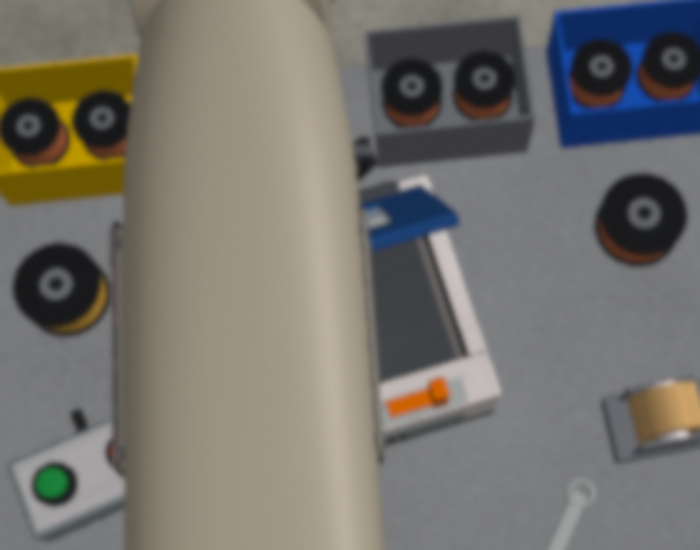

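The fingers are shut and stand behind the lid's free edge, with the tip at about (425,140) in the side crop and clear of the lid. Next I'll follow the lid's arc down.

```bash
python3 - <<'E'
from h import *
a=lidtcp(v[3])+S2W([0,0,v[2]],(15,0,0)); 
print(env.move_l(a+[0,0,-.004],vel=.1,until_force=8))
for th in list(np.linspace(v[3],.06,11)):
    h=env.move_l(lidtcp(th),vel=.08,until_force=15)
    s=monitor.state(); print(round(th,2),h,s["clock"],s["tool_pos"],s["wrist_force"])
    if h: break
else:
    p=lidtcp(0); p[2]=.110
    h=env.move_l(p,vel=.03,until_force=14)
    s=monitor.state(); print(h,s["clock"],s["tool_pos"],s["wrist_force"])
E
```

```text
False
1.01 False 5.8 [0.6252 0.0454 0.271 ] [-0.1829  0.5536  0.2396]
0.92 False 6.175 [0.6097 0.0424 0.2607] [0.7068 0.0406 0.669 ]
0.82 False 6.55 [0.5948 0.0397 0.2497] [-0.3605  0.6046 -0.2658]
0.73 False 6.925 [0.5813 0.0371 0.2377] [-0.1148  0.2995  0.8567]
0.63 False 7.3 [0.5691 0.0347 0.2245] [-0.0188 -0.0833 -0.1777]
0.54 False 7.675 [0.5583 0.0326 0.2102] [-0.3785  1.3465  0.479 ]
0.44 False 8.05 [0.5487 0.0307 0.1948] [-0.4012 -0.5292 -0.3389]
0.35 False 8.425 [0.5406 0.0292 0.1785] [0.0908 0.2632 0.0191]
0.25 False 8.8 [0.5341 0.0279 0.1615] [ 0.2257  0.4298 -0.5425]
0.16 False 9.175 [0.5292 0.027  0.144 ] [-0.0869 -0.4462 -0.566 ]
0.06 False 9.55 [0.526  0.0263 0.1262] [-0.1476  0.2147  0.4528]
True 10.0 [0.5257 0.026  0.115 ] [-1.8955  0.0434  6.6069]
```

```bash
python3 - <<'E'
from h import *
for n in("side",): cv2.imwrite(f"pics/{n}2.png",cv2.resize(viewer.snapshot(n)[60:280,120:400,::-1],None,fx=2.5,fy=2.5))
E
```

```text
(no output)
```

View pics/side2.png

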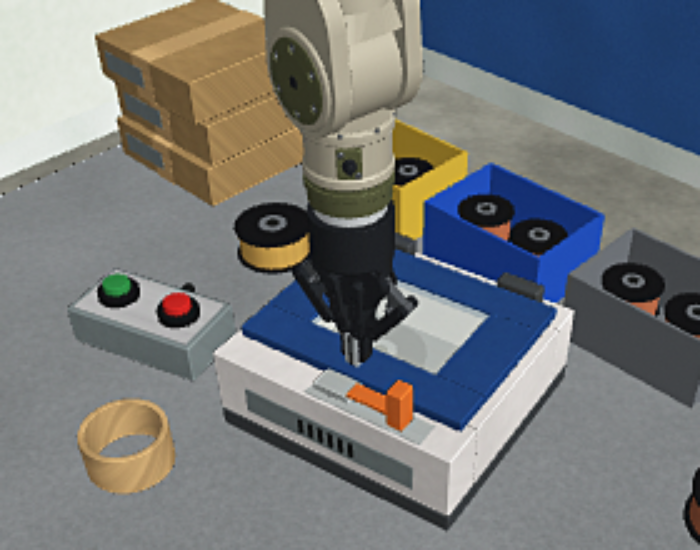

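The side view shows the lid flat on the chamber. The tip is at about (355,355) on its front frame, and the catch at (398,400) hasn't moved. Next is the catch.

```bash
python3 - <<'E'
from h import *
o=ori(v[2])
p=lidtcp(0); p[2]=.19; env.move_l(p,vel=.15)
W=lambda y,z:S2W(v[:3],(-121,y,z))
env.move_l(W(-126,190),vel=.2)
print(env.move_l(W(-126,112),vel=.1,until_force=8))
s=monitor.state();print(s["clock"],s["tool_pos"],s["wrist_force"])
for n in("side",): cv2.imwrite(f"pics/{n}3.png",cv2.resize(viewer.snapshot(n)[130:280,180:380,::-1],None,fx=3.5,fy=3.5))
E
```

```text
False
12.45 [ 0.5086 -0.1056  0.1126] [-0.0084  0.8869  0.3459]
```

View pics/side3.png

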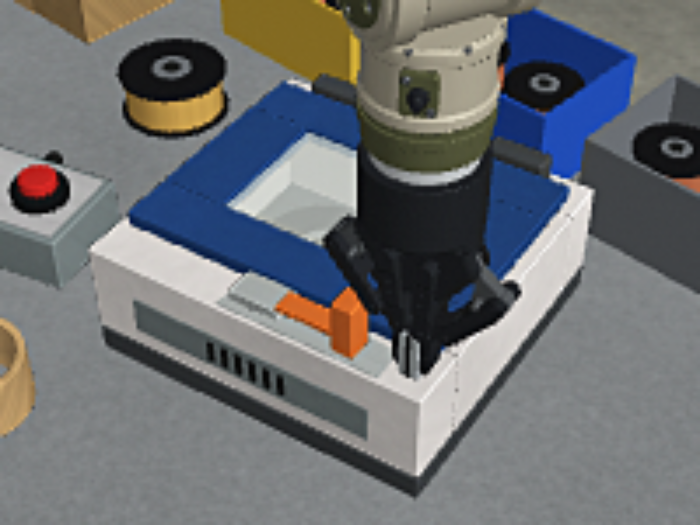

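The tip is at (410,375) on the ledge, on the -y side of the orange block at (348,330), with clear space between them. I'll raise it slightly so only the fingertip touches, then push along +y to the stop.

```bash
python3 - <<'E'
from h import *
W=lambda y,z:S2W(v[:3],(-121,y,z))
env.move_l(W(-126,121),vel=.1)
def yl():
    s=monitor.state(); d=s["tool_pos"]-[v[0],v[1],0]; return (round(s["clock"],2),np.array([np.cos(v[2])*d[0]+np.sin(v[2])*d[1],-np.sin(v[2])*d[0]+np.cos(v[2])*d[1],d[2]])*1000,s["wrist_force"])
h=env.move_l(W(-80,121),vel=.04,until_force=9);print(h,*yl())
if not h: h=env.move_l(W(-30,121),vel=.03,until_force=13);print(h,*yl())
for n in("side",): cv2.imwrite(f"pics/{n}4.png",cv2.resize(viewer.snapshot(n)[130:280,180:380,::-1],None,fx=3.5,fy=3.5))
E
```

```text
False 14.05 [-121.0442  -79.8751  120.9846] [-0.4238 -0.9461 -0.1839]
True 15.03 [-121.0527  -54.6635  121.0495] [ 0.1896 -4.4057  1.7161]
```

View pics/side4.png

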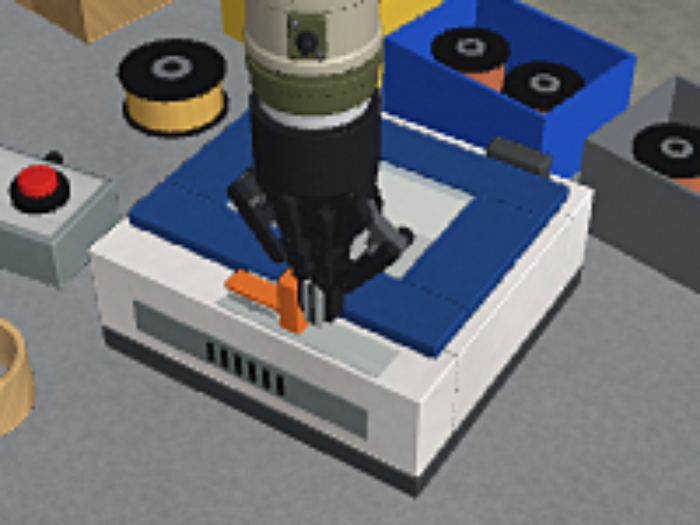

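The catch is across, with its block at (290,300) and the tongue reaching the tab. I'll push once more to confirm it's against the stop, then retract and measure its travel.

```bash
python3 - <<'E'
from h import *
W=lambda y,z:S2W(v[:3],(-121,y,z))
def yl():
    s=monitor.state(); d=s["tool_pos"]-[v[0],v[1],0]; return (round(s["clock"],2),np.array([np.cos(v[2])*d[0]+np.sin(v[2])*d[1],-np.sin(v[2])*d[0]+np.cos(v[2])*d[1],d[2]])*1000,s["wrist_force"])
h=env.move_l(W(-45,121),vel=.03,until_force=14);print(h,*yl())
env.move_l(W(-75,121),vel=.1); env.move_l(W(-75,200),vel=.2)
o=ori(v[7]); g=S2W(v[5:8],(0,42,72))
env.move_to(g+[0,0,.12],o)
print(*yl())
for n in("side","top"):
    im=viewer.snapshot(n)[:,:,::-1]; cv2.imwrite(f"pics/{n}5f.png",im)
    cv2.imwrite(f"pics/{n}5.png",cv2.resize(im[100:280,110:350],None,fx=3.3,fy=3.3,interpolation=cv2.INTER_CUBIC))
for t in (35,40,45):
  for n in C: print(t,n,(proj(n,S2W(v[:3],(-118,-78+t,145)))-[110,100])*3.3)
E
```

```text
True 15.32 [-121.1064  -54.8101  121.1871] [ 0.6886 -4.7984  2.5988]
17.73 [-79.2797 335.6986 191.813 ] [-0.4451 -0.799  -0.3055]
35 side [519.4849 364.0409]
35 top [571.9107 389.3829]
40 side [513.492  361.3989]
40 top [565.6126 391.3052]
45 side [507.5267 358.7689]
45 top [559.3108 393.2286]
```

View pics/side5.png

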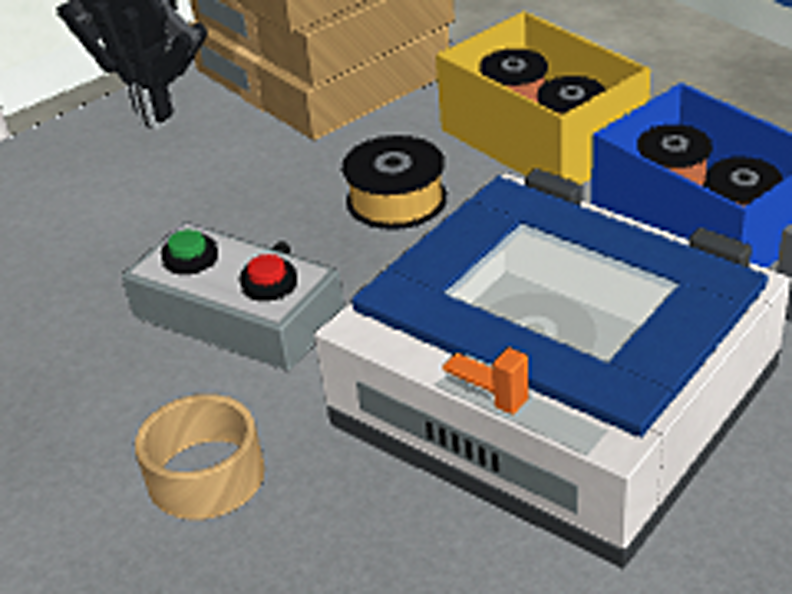

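View pics/top5.png

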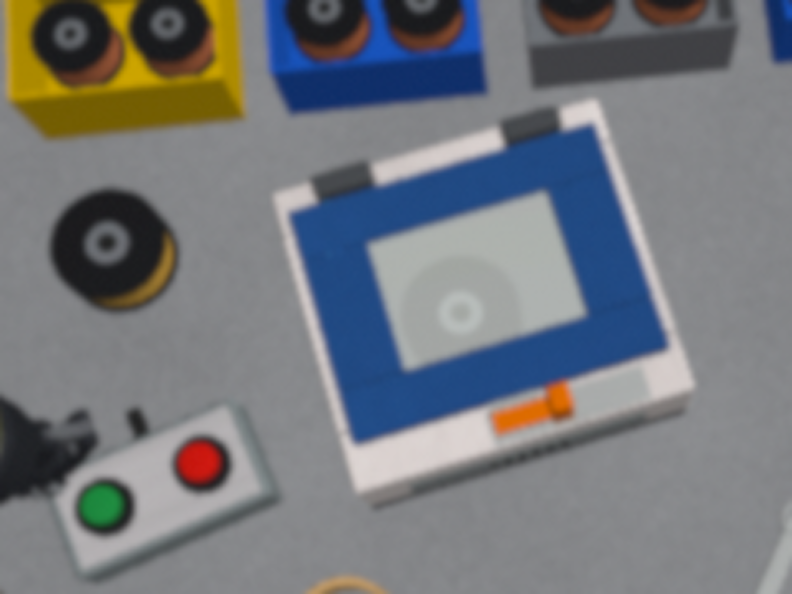

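The lid lies flat, and the catch block is at side (511,356) and top (560,390), which matches full travel. The second push met the stop again at 14 N. Before pressing, I'll check where the tip is relative to the green button.

```bash
python3 - <<'E'
from h import *
s=monitor.state();p=s["tool_pos"];print(p, S2W(v[5:8],(0,42,72)))
for n in C: print(n,(proj(n,p)-[110,100])*3.3,(proj(n,S2W(v[5:8],(0,42,72)))-[110,100])*3.3)
E
```

```text
[0.461  0.3553 0.192 ] [0.4603 0.3564 0.072 ]
side [155.1812 121.3105] [184.1574 241.1707]
top [ 50.8973 478.8292] [102.9528 502.4634]
```

The projected tip (155,121) matches the picture, and the green button does too. Pressing it now.

```bash
python3 - <<'E'
from h import *
g=S2W(v[5:8],(0,42,72))
env.move_l([g[0],g[1],.085],vel=.12,until_force=8)
h=env.move_l([g[0],g[1],.0625],vel=.03,until_force=18)
s=monitor.state();print(h,s["clock"],s["tool_pos"],s["wrist_force"])
im=viewer.snapshot("side")[:,:,::-1]; cv2.imwrite("pics/side6.png",cv2.resize(im[120:240,120:280],None,fx=4.5,fy=4.5,interpolation=cv2.INTER_CUBIC))
E
```

```text
True 19.525 [0.4605 0.3566 0.066 ] [-1.4268 -1.3513  7.1351]
```

View pics/side6.png

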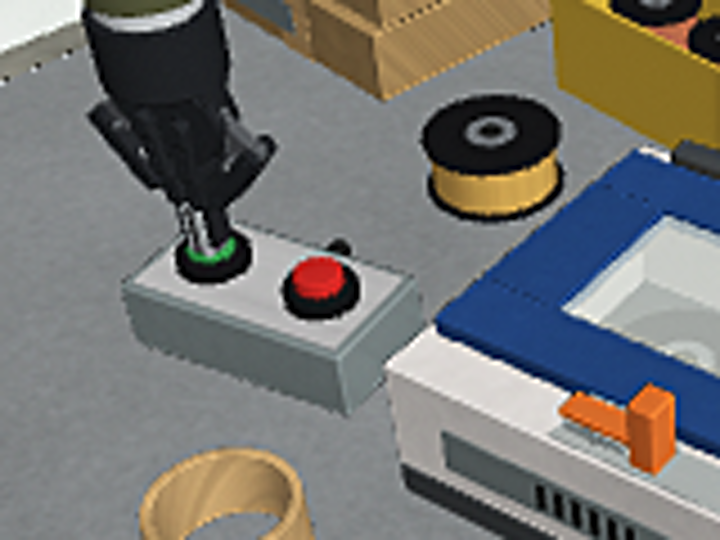

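The tip is at z = 0.066 m, so the green button at (210,255) is 6 mm in and at its stop. Red at (320,280) is untouched. I'll release and check.

```bash
python3 - <<'E'
from h import *
g=S2W(v[5:8],(0,42,72))
env.pause(.2)
env.move_l([g[0],g[1],.2],vel=.12); env.move_l([.3,.45,.25],vel=.2); env.pause(.3)
s=monitor.state();print(s["clock"],s["tool_pos"],s["wrist_force"])
im=viewer.snapshot("side")[:,:,::-1]; cv2.imwrite("pics/side7.png",cv2.resize(im[100:340,120:460],None,fx=2.3,fy=2.3,interpolation=cv2.INTER_CUBIC))
a=cv2.imread("pics/side0.png");d=cv2.absdiff(a,np.ascontiguousarray(im)).max(2);cv2.imwrite("pics/diff7.png",np.minimum(d.astype(int)*3,255).astype(np.uint8))
E
```

```text
22.4583 [0.3006 0.4496 0.2497] [0.4261 0.3325 0.06  ]
```

View pics/side7.png

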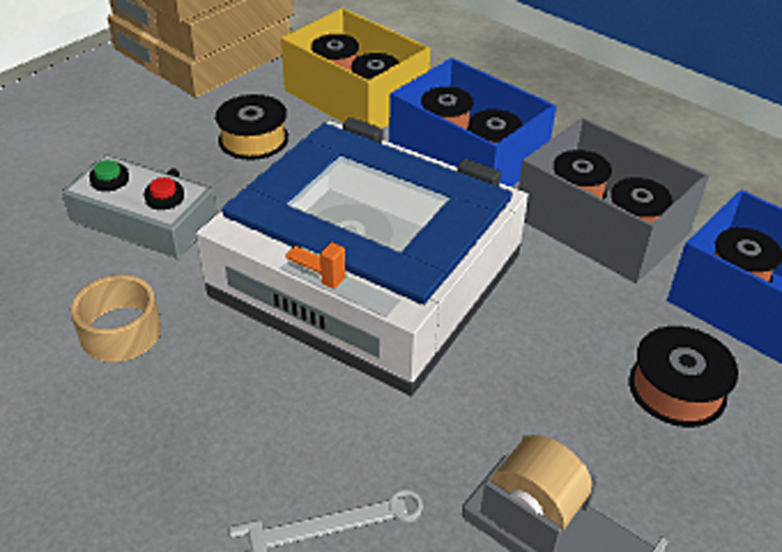

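View pics/diff7.png

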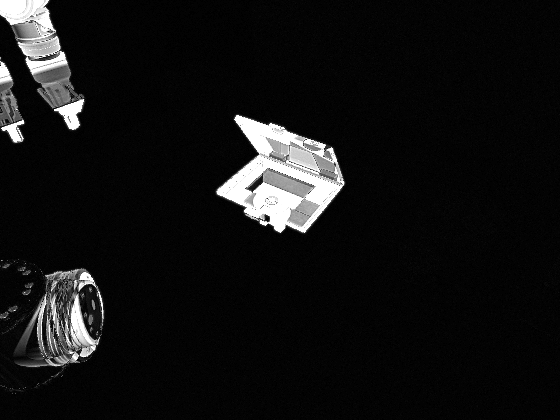

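The picture shows the lid shut, the catch across at (332,265) and green back up at (107,170). Compared with the first picture, only the lid, the catch and the robot differ. Handing in.

```bash
python3 - <<'E'
from station import env
env.close_job()
E
```

```text
the job is handed in; nothing more can be done
```

The job is handed in, at about 22.5 s of the 53 s allowed: lid shut, then catch across, then green button pressed and released, all with shut fingertips.

- **Lid:** I pushed it down along its arc. The tip stopped at z = 115 mm, the height of the shut lid's upper face, and the pictures show it lying flat.
- **Catch:** I pushed it until the force rose by 13 N, and a second push stopped at the same place at 14 N. The top view matches full travel (45 mm). The side view reads a few millimetres less, within the error of my pixel readings. In the last pictures the tongue reaches the lid's tab.
- **Green button:** I pressed it to z = 66 mm, which is the full 6 mm of travel. After release, the last side picture matches the first at the button, so it is back up.
- **Everything else:** comparing the first and last side pictures, only the lid, catch and robot changed. The red button, the two spools on the bench, the tape and the wrench are as they were. The spool in the chamber shows only faintly through the lid's window, so I could not compare it directly.

The side and top catch readings were the only disagreement, and no check failed. Wrist force and lid force were read only at the end of each move, not throughout.

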